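# Set, unlock and close a bench vial crimper

## Robot

A 6-joint arm with a two-finger parallel gripper is mounted at the origin on a cart in front of the work surface, level with it; the furniture and walls round the work are solid. World frame = base frame: x ahead of the robot, y to its left, z up, the work surface at z = 0. Lengths are in m, angles in rad, forces in N, time in s.
With the tool pointing down it reaches from about 0.425 to 0.95 m from the base axis. Payload 3.5 kg.
Tool frame: the origin (TCP) lies midway between the tips of the shut fingers; the grasp point (between the pads) lies 19 mm behind it; z points along the fingers, y is the line along which they close (so a half turn about z gives the same grasp; the last joint's range is limited). The gripper opens to 85 mm and grips with 20 to 120 N. Pads are 22 mm wide; open, the fingers measure 114 mm over their backs; the gripper's body (76 mm by 85 mm) begins 54 mm behind the grasp point. The pads swing forward as they close: fully open they stand 13 mm farther back than shut.
Start: joints at [0.964, 0.286, 1.577, -0, 1.279, -0.15], TCP at [0.298, 0.606, 0.231] pointing down, gripper open.
Joint ranges: [-2.77, 2.77], [-0.9, 2.22], [0.21, 2.48], [-1.53, 4.67], [0.24, 2.81], [-2.84, 2.84]. Speed limits (rad/s): [2.79, 2.79, 3.14, 3.14, 3.14, 3.14].

## Interface

Orientations are given as a unit quaternion [x, y, z, w].
In Python, from plant import * gives the robot as it stands.
- The arm moves only by the tool move_arm, never from a script. Its argument "moves" is a list of rows, each a list of 3 entries, a list of its own where there are three numbers: the opening, from 0 (shut) to 1 (fully open), then the shift along the tool's x, y, z in m, then the turn, a rotation vector about the tool's x, y, z in rad. A call has exactly 10 rows; each row shifts and turns the commanded pose from where the row before left it, along the tool's axes as they then stand; what a row does not reach is not made up. A row lasts 1/12 s, in which the tool goes at most 41.7 mm and 7.16 degrees, less where a joint would pass 70% of its speed; a pose out of reach is approached as far as the arm can. A call is refused whole if a number of a shift passes 0.0417 or a number of a turn 0.125, either way. A call with a gripper value outside its range is refused whole. The fingers move at their own pace and stop on an object; "grip_force" is the grip in N (left out, the last holds). Time passes only in rows, so rows that do not move let the fingers close, or fill a call up. It gives the time, the measured TCP pose, the force, the opening and the grip force at its end, in the units of the state.
- get_state(): the state, without advancing time (a new reading comes with each control period).
- read_camera(name): name is "side" or "top" or "wrist"; returns the picture (420x560x3 uint8, red, green, blue); there is no depth.
- camera_params(name): a dict with "fx", "fy", "cx", "cy" (pixels), "rvec" (rotation vector, rad) and "tvec" (3), from world to camera coordinates, as OpenCV has them; the wrist camera has in their place "tool_from_camera" (4x4, takes a point from camera to tool coordinates, whose origin is the TCP and whose axes are the flange's). Camera axes: x right, y down, z forward; pixel columns grow to the right and rows downward; lengths in m; the calibration is good to about 2 mm. The wrist camera is an equidistant fisheye: a pixel r from the principal point sees the ray r / f radians off the axis. A picture is of the moment at which its call begins: read the wrist's pose just before it. camera_params takes no time and is no camera call.
- sign_off(): hands the job in; it is judged then, once.
The state is a dict: "time": time; "qpos": joint angles; "dq": joint speeds; "joint_efforts": joint torques, N m; "eef_pos": TCP position; "tcp_rot": TCP orientation; "contact_force": force on the tool from outside, world axes, zero at the start; "wrist_torque": the same for the moment, N m; "opening": opening from 0.0 (shut) to 1.0 (fully open); "finger_force": force on a finger pad.
Only numpy, scipy, OpenCV 4.12 (cv2) and the standard library are available. Lean on these libraries where they do the work, as an engineer would, in place of code of your own. Each camera call takes 0.05 s, during which the arm holds its last target. There are 200 camera calls.

## Task

Cap the vial that stands in the bench crimper. First turn the grey crimp-setting collar on top of it so that its pointer clicks in at setting 4 (the mark with four studs), then flip the safety catch over, away from the lever, and then pull the lever towards you by its black crossbar all the way to its stop. The lever springs back, so finish holding the crossbar with the lever at its stop; leave the setting and the catch as you set them and do not disturb the two loose vials and the dish beside the press.

Things in the scene. Friction and masses are not known exactly. Their poses are not given: they have to be found in the camera images.
- press: Bench crimper fixed to the worktop. Origin on the worktop below the lever pivot; z up, x to its back, so its front (-x) roughly faces the robot and +y is left seen from the robot. Offsets below are in this frame, mm. Base plate x -120 to 70, y -55 to 55, 14 high; column at the back; white head x -125 to 60, y -30 to 30, z 105 to 155. The vial under the head at x -85 is fixed in its nest.
- scale (a point): Centre of the aluminium scale disc on the head: x -85, y 0, z 158, on the collar's vertical axis. Disc radius 42. Five settings are marked on its front half by radial rows of 1, 2, 3, 4, 5 small black studs (1.2 high), from 1 at the left to 5 at the right seen from the robot, 0.45 rad apart; 3 points straight to the front (-x).
- collar (a joint): Angle of the grey setting collar, rad; grows anticlockwise seen from above. Click stops every 0.45: setting 1 at 0, 2 at 0.45, 3 at 0.90, 4 at 1.35, 5 at 1.80. Starts anywhere from setting 1 to 3. Takes about 0.06 N m to turn; near a click stop it pulls itself in.
- collar_top (a point): Centre of the collar's top, on its axis, z 196. The collar is a ribbed upright cylinder 37 across standing on the scale disc, z 158 to 193, with a 4 high rib on top; free all round. Grip it across its diameter from above, at right angles to its pointer.
- collar_pointer (a point): Upper outer end of the collar's black pointer rib (5 wide, sticking out 4 from the collar's side), 22 from the axis; turns with the collar. At joint value q it lies from the axis in the direction pi - 0.9 + q, measured anticlockwise from the press's +x.
- catch (a joint): Angle of the safety catch, rad. 0 to 0.2 at the start: tab upright, toe lying in front of the lever and blocking it. Grows as the tab tips to the left (+y), to 1.5: tab flat over the head, toe up. The lever is clear from about 1.1. Friction holds it where it is left (1.5 N at the tab moves it).
- catch_tab (a point): Upper end of the catch's steel thumb tab. The tab is 16 wide (x -33 to -17), 6 thick (y) and reaches 45 above its pivot, a line along x at y -20, z 163. Push its right (-y) face to the left. The toe is a 9 square bar at x -3 to 6, reaching from the pivot 42 to the right when shut.
- lever (a joint): Angle of the lever, rad. 0 = at rest, leaning 0.35 back from upright; grows as it is pulled forward and down; stop at 1.30. A spring drives it back to 0: some 3 N at the crossbar at rest, 7 N at the stop. The shut catch stops it at about 0.15.
- grip_bar (a point): Black round crossbar at the lever's end, 20 across, 64 long along y, sticking out to the right; this point is its middle. It moves on a circle of radius 120 about the pivot line x 0, z 125, always at y -96: from x 41, z 238 at rest to x -98, z 195 at the stop. The lever shaft, 12 thick, is at y -52.
- vial_a: Loose capped vial, 22 mm across, 50 high, standing on the worktop to the left of the press; origin at its foot. Leave it.
- vial_b: Second loose vial like it, a little farther back on the left. Leave it.
- dish: Loose small dish, 60 mm across, 15 high, on the worktop to the right of the press; origin at its foot. Leave it.

How it is judged:
On the way, in this order (a step that is already met when the one before it is completed fails the run):
1. the collar stands at setting 4, the catch and lever not yet moved (value of joint collar between 1.22 and 1.48 rad and value of joint catch below 0.6 rad and value of joint lever below 0.3 rad), for 0.2 s.
2. the catch is flipped clear of the lever, which still stands back (value of joint catch above 1.05 rad and value of joint lever below 0.3 rad), for 0.2 s.
3. the lever is pulled to its stop by the crossbar (value of joint lever above 1.2 rad and contact force between the fingers and press above 2 N and distance between the grasp point and grip_bar below 0.06 m), for 0.2 s.
At the end, for the whole second after the job is handed in: The fingers hold the crossbar (over 2 N, grasp point within 60 mm of its middle) with the lever within 0.1 rad of its stop, the catch is flipped (over 1.05 rad), the collar is at setting 4 (within 0.13 rad), and the two loose vials and the dish are within 30 mm of where they began (all of step 3 and value of joint catch above 1.05 rad and value of joint collar between 1.22 and 1.48 rad and distance of each of vial_a, vial_b, dish from where it was at the start of the episode below 0.03 m); the arm keeps its last pose, push and grip.
It fails at once if a loose vial or the dish is disturbed (distance of any of vial_a, vial_b, dish from where it was at the start of the episode above 0.03 m).
It also fails if it takes over 72 s, if anything falls off the work surface, if the arm or the gripper's body presses on something with over 40 N, if the wrist force passes 120 N, or if a joint passes its speed limit or range.

## Working session

There is one attempt and no reset: what is moved stays moved. The work goes in short steps, Python scripts to look and compute and a tool call to move; the robot and the scene stay as the last step left them, time stands still between calls to the robot, and variables do not carry over. Pictures are saved under pics/ and viewed, at most 10 in all, crops included, and the job is handed in when it is done.

Besides the shell and the picture viewer there is one more tool, called after "Emit:" as a command line: name --argument value ..., lists and objects as JSON in quotes. move_arm: Moves the arm, as the interface text tells. Its arguments: {"type":"object","properties":{"moves":{"type":"array"},"grip_force":{"type":"number"}},"required":["moves"]}

```bash
mkdir -p pics; ls
python3 - <<'E'
from plant import *
import cv2
s=get_state();print({k:s[k] for k in('time','eef_pos','tcp_rot','opening')})
for n in('side','top'):
    cv2.imwrite(f'pics/{n}0.png',read_camera(n)[:,:,::-1]);print(camera_params(n))
print(camera_params('wrist'))
E
```

```text
pics
{'time': 0.0, 'eef_pos': array([0.29730758, 0.60525779, 0.22995032]), 'tcp_rot': array([ 2.26386034e-01,  9.74036954e-01, -1.09271848e-03, -4.27280368e-04]), 'opening': 1.0015493551137435}
{'fx': 466.86980364991547, 'fy': 466.86980364991547, 'cx': 274.44245659710015, 'cy': 209.53036454103722, 'rvec': array([ 0.31360478, -2.74923519,  1.26191795]), 'tvec': array([0.56253827, 0.1809542 , 0.91103054])}
{'fx': 435.1380220500239, 'fy': 435.1380220500239, 'cx': 274.9861331033165, 'cy': 217.79813163162478, 'rvec': array([ 2.17425538, -2.22294608,  0.07225632]), 'tvec': array([0.02922909, 0.58004955, 0.98262827])}
{'fx': 325.19226210127806, 'fy': 325.19226210127806, 'cx': 282.84439837621153, 'cy': 209.34991106589536, 'tool_from_camera': array([[ 5.56580793e-04, -9.63214323e-01, -2.68733806e-01,
         6.91785639e-02],
       [ 9.99999622e-01,  7.15794233e-04, -4.94476958e-04,
         3.16868678e-04],
       [ 6.68645397e-04, -2.68733429e-01,  9.63214357e-01,
        -1.42164188e-01],
       [ 0.00000000e+00,  0.00000000e+00,  0.00000000e+00,
         1.00000000e+00]])}
```

View pics/side0.png

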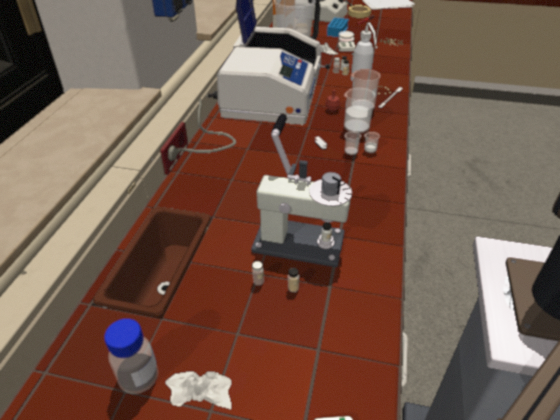

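View pics/top0.png

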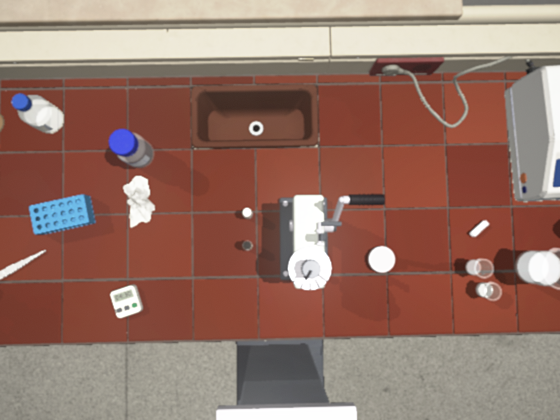

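Side view: press near (300,220), collar at (331,186), crossbar at (281,122), vials at (258,273) and (293,280). Top view: scale disc at (310,268), crossbar (367,200), dish (381,260), vials (247,213) and (247,245). I'll enlarge both.

Run:
```python
import cv2
a=cv2.imread('pics/top0.png')[175:295,270:400];cv2.imwrite('pics/topc.png',cv2.resize(a,None,fx=5,fy=5,interpolation=cv2.INTER_CUBIC))
```

```text
(no output)
```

View pics/topc.png

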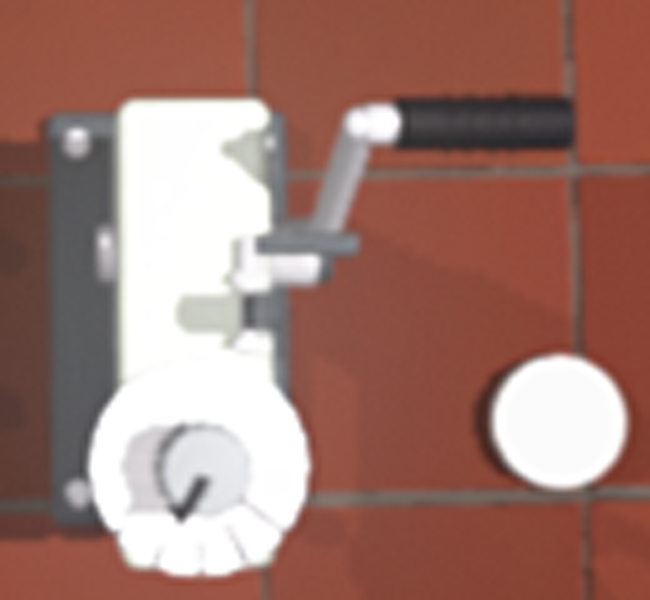

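The crop shows disc centre at px (310,268), collar top about (311.2,268.6), pointer tip about (306,278.6), and the bar from (350,199.5) to (384.6,199.5).

```bash
cat > h.py <<'E'
import numpy as np, cv2
from scipy.spatial.transform import Rotation as R
from plant import *
def ray(n,px,pose=None):
    p=camera_params(n)
    if n=='wrist':
        d=np.array([px[0]-p['cx'],px[1]-p['cy']]);r=np.hypot(*d);t=r/p['fx']
        v=np.r_[np.sin(t)*d/max(r,1e-9),np.cos(t)]
        T=p['tool_from_camera'];Rt=R.from_quat(pose[1]).as_matrix()
        return pose[0]+Rt@T[:3,3],Rt@T[:3,:3]@v
    M=R.from_rotvec(p['rvec']).as_matrix()
    return -M.T@p['tvec'],M.T@np.array([(px[0]-p['cx'])/p['fx'],(px[1]-p['cy'])/p['fy'],1])
def at(n,px,z,pose=None):
    o,d=ray(n,px,pose);return o+d*(z-o[2])/d[2]
E
python3 - <<'E'
from h import *
np.set_printoptions(precision=4,suppress=True)
c=lambda x,y:(270+x/5-.4,175+y/5-.4)
for n,p,z in [('disc',(200,465),.158),('top',(207,468),.193),('ptr',(180,518),.193),('barL',(400,122),.238),('barR',(573,122),.238),('baseBL',(45,113),.014),('baseFL',(52,527),.014),('dish',(559,422),.015)]:
    print(n,at('top',c(*p),z))
print('bar side',at('side',(281,122),.238),'disc side',at('side',(330,192),.158))
for p in[(247,213),(247,245)]:print(at('top',p,.05))
E
```

```text
disc [ 0.4737 -0.0475  0.158 ]
top [ 0.4747 -0.047   0.193 ]
ptr [ 0.4562 -0.0364  0.193 ]
barL [ 0.5991 -0.1154  0.238 ]
barR [ 0.5978 -0.1775  0.238 ]
baseBL [0.628 0.007 0.014]
baseFL [0.4383 0.0081 0.014 ]
dish [ 0.4808 -0.2252  0.015 ]
bar side [ 0.5979 -0.152   0.238 ] disc side [ 0.4741 -0.043   0.158 ]
[0.5907 0.0785 0.05  ]
[0.5199 0.0799 0.05  ]
```

Emit:
move_arm --moves '[[1, [-0.0223, -0.0254, -0.0025], [0, 0, 0]], [1, [-0.0223, -0.0254, -0.0025], [0, 0, 0]], [1, [-0.0223, -0.0254, -0.0025], [0, 0, 0]], [1, [-0.0223, -0.0254, -0.0025], [0, 0, 0]], [1, [-0.0223, -0.0254, -0.0025], [0, 0, 0]], [1, [-0.0223, -0.0254, -0.0025], [0, 0, 0]], [1, [-0.0223, -0.0254, -0.0025], [0, 0, 0]], [1, [-0.0223, -0.0254, -0.0025], [0, 0, 0]], [1, [-0.0223, -0.0254, -0.0025], [0, 0, 0]], [1, [-0.0223, -0.0254, -0.0025], [0, 0, 0]]]'

```text
time: 0.93
eef_pos: [0.3855, 0.2778, 0.256]
tcp_rot: [0.226, 0.974, -0.0, -0.0]
contact_force: [0.6, -0.2, 0.6]
opening: 0.997
finger_force: 0.0
```

Emit:
move_arm --moves '[[1, [-0.0223, -0.0254, -0.0025], [0, 0, 0]], [1, [-0.0223, -0.0254, -0.0025], [0, 0, 0]], [1, [-0.0223, -0.0254, -0.0025], [0, 0, 0]], [1, [-0.0223, -0.0254, -0.0025], [0, 0, 0]], [1, [-0.0223, -0.0254, -0.0025], [0, 0, 0]], [1, [-0.0223, -0.0254, -0.0025], [0, 0, 0]], [1, [-0.0223, -0.0254, -0.0025], [0, 0, 0]], [1, [-0.0223, -0.0254, -0.0025], [0, 0, 0]], [1, [-0.0223, -0.0254, -0.0025], [0, 0, 0]], [1, [-0.0223, -0.0254, -0.0025], [0, 0, 0]]]'

```text
time: 1.77
eef_pos: [0.4737, -0.0485, 0.281]
tcp_rot: [0.227, 0.974, 0.0, -0.0]
contact_force: [-0.1, 0.3, -0.0]
opening: 1.002
finger_force: 0.0
```

Run:
```python
from h import *
s=get_state();print(s['time'],s['eef_pos'],s['tcp_rot'],s['qpos'])
im=read_camera('wrist')[:,:,::-1];cv2.imwrite('pics/w1.png',cv2.resize(im,None,fx=1.42,fy=1.42))
```

```text
1.7667 [ 0.47369987 -0.04846792  0.28103473] [ 2.26525949e-01  9.74005096e-01  7.52389018e-05 -2.49558435e-04] [-3.15536455e-01 -2.02310814e-01  1.99110538e+00  1.09096510e-04
  1.35330840e+00 -1.42933748e+00]
```

View pics/w1.png

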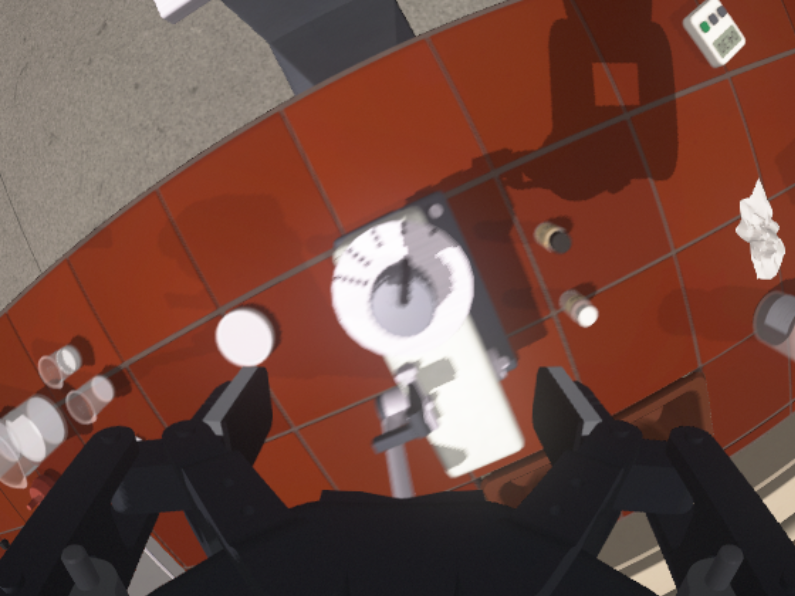

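Wrist view: disc centre about (402,289) and collar top centre about (403,303), with the pointer tip at about (405,258). The pointer lies almost along tool +x, near setting 2. The catch tab is at (437,375).

Run:
```python
from h import *
s=get_state();po=(s['eef_pos'],s['tcp_rot'])
for n,p,z in[('disc',(402,288),.158),('top',(403,303),.193),('ptr',(405,260),.195)]:print(n,at('wrist',np.array(p)/1.42,z,po))
im=cv2.imread('pics/w1.png')[190:380,300:500];cv2.imwrite('pics/w1c.png',cv2.resize(im,None,fx=3,fy=3,interpolation=cv2.INTER_CUBIC))
```

```text
disc [ 0.47492612 -0.05335519  0.158     ]
top [ 0.47426347 -0.05230582  0.193     ]
ptr [ 0.4539331  -0.04111457  0.195     ]
```

View pics/w1c.png

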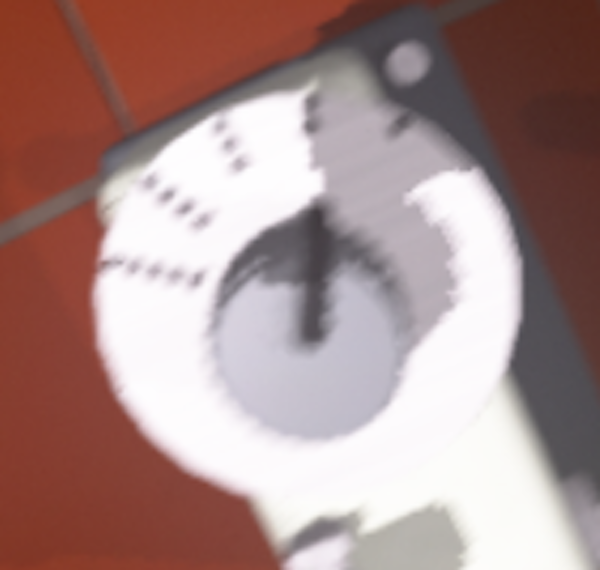

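Emit:
move_arm --moves '[[1, [-0.0016, -0.001, 0.0145], [0, 0, 0]], [1, [0, 0, 0.0145], [0, 0, 0]], [1, [0, 0, 0.0145], [0, 0, 0]], [1, [0, 0, 0.0145], [0, 0, 0]], [1, [0, 0, 0.0145], [0, 0, 0]], [1, [0, 0, 0.0145], [0, 0, 0]], [1, [0, 0, 0.0145], [0, 0, 0]], [1, [0, 0, 0.0145], [0, 0, 0]], [1, [0, 0, 0], [0, 0, 0]], [1, [0, 0, 0], [0, 0, 0]]]' --grip_force 25

```text
time: 2.65
eef_pos: [0.474, -0.048, 0.1644]
tcp_rot: [0.226, 0.974, 0.0, -0.001]
contact_force: [1.2, -0.1, 0.2]
opening: 1.002
finger_force: 0.0
```

Emit:
move_arm --moves '[[0, [0, 0, 0], [0, 0, 0]], [0, [0, 0, 0], [0, 0, 0]], [0, [0, 0, 0], [0, 0, 0]], [0, [0, 0, 0], [0, 0, 0]], [0, [0, 0, 0], [0, 0, 0]], [0, [0, 0, 0], [0, 0, 0]], [0, [0, 0, 0], [0, 0, 0]], [0, [0, 0, 0], [0, 0, 0]], [0, [0, 0, 0], [0, 0, 0]], [0, [0, 0, 0], [0, 0, 0]]]'

```text
time: 3.48
eef_pos: [0.4757, -0.0478, 0.1665]
tcp_rot: [0.227, 0.974, 0.001, 0.001]
contact_force: [0.1, 6.2, 4.4]
opening: 0.4
finger_force: 26.3
```

Emit:
move_arm --moves '[[0, [0.001, 0.001, 0], [0, 0, -0.1]], [0, [0, 0, 0], [0, 0, -0.1]], [0, [0, 0, 0], [0, 0, -0.1]], [0, [0, 0, 0], [0, 0, -0.1]], [0, [0, 0, 0], [0, 0, -0.1]], [0, [0, 0, 0], [0, 0, -0.1]], [0, [0, 0, 0], [0, 0, -0.1]], [0, [0, 0, 0], [0, 0, -0.1]], [0, [0, 0, 0], [0, 0, -0.1]], [0, [0, 0, 0], [0, 0, 0]]]'

```text
time: 4.32
eef_pos: [0.4757, -0.0471, 0.1664]
tcp_rot: [-0.221, 0.975, -0.0, 0.002]
contact_force: [2.4, 3.0, 5.5]
opening: 0.404
finger_force: 26.2
```

Emit:
move_arm --moves '[[0, [0, 0, 0], [0, 0, 0]], [0, [0, 0, 0], [0, 0, 0]], [0, [0, 0, 0], [0, 0, 0]], [0, [0, 0, 0], [0, 0, 0]], [0.9, [0, 0, 0], [0, 0, 0]], [0.9, [0, 0, 0], [0, 0, 0]], [0.9, [0, 0, 0], [0, 0, 0]], [0.9, [0, 0, 0], [0, 0, 0]], [0.9, [0, 0, 0], [0, 0, 0]], [0.9, [0, 0, 0], [0, 0, 0]]]'

```text
time: 5.15
eef_pos: [0.4741, -0.0472, 0.1649]
tcp_rot: [-0.22, 0.976, 0.0, -0.001]
contact_force: [-0.2, 0.1, -0.2]
opening: 0.901
finger_force: 0.0
```

Emit:
move_arm --moves '[[0.9, [0, 0, -0.03], [0, 0, 0]], [0.9, [0, 0, -0.03], [0, 0, 0]], [0.9, [0, 0, -0.03], [0, 0, 0]], [0.9, [0, 0, -0.03], [0, 0, 0]], [0.9, [0, 0, 0], [0, 0, 0.1245]], [0.5, [0, 0, 0], [0, 0, 0.1245]], [0, [0, 0, 0], [0, 0, 0.1245]], [0, [0, 0, 0], [0, 0, 0.1245]], [0, [0, 0, 0], [0, 0, 0.1245]], [0, [0, 0, 0], [0, 0, 0.1245]]]'

```text
time: 5.98
eef_pos: [0.4742, -0.0472, 0.2852]
tcp_rot: [0.154, 0.988, -0.0, -0.0]
contact_force: [0.0, 0.3, 0.6]
opening: 0.186
finger_force: 0.0
```

Emit:
move_arm --moves '[[0, [0, 0, 0], [0, 0, 0.1245]], [0, [0, 0, 0], [0, 0, 0.1245]], [0, [0, 0, 0], [0, 0, 0.1245]], [0, [0, 0, 0], [0, 0, 0.1245]], [0, [0, 0, 0], [0, 0, 0.1245]], [0, [0, 0, 0], [0, 0, 0.1245]], [0, [0, 0, 0], [0, 0, 0.1245]], [0, [0, 0, 0], [0, 0, 0.1245]], [0, [0, 0, 0], [0, 0, 0.1245]], [0, [0, 0, 0], [0, 0, 0.1245]]]'

```text
time: 6.82
eef_pos: [0.4743, -0.0472, 0.2851]
tcp_rot: [0.702, 0.713, -0.0, -0.0]
contact_force: [-0.2, 0.2, -0.3]
opening: -0.001
finger_force: 0.0
```

Emit:
move_arm --moves '[[0, [-0.012, 0.015, 0], [0, 0, 0]], [0, [-0.012, 0.015, 0], [0, 0, 0]], [0, [-0.012, 0.015, 0], [0, 0, 0]], [0, [-0.012, 0.015, 0], [0, 0, 0]], [0, [0, 0, 0], [0, 0, 0]], [0, [0, 0, 0], [0, 0, 0]], [0, [0, 0, 0], [0, 0, 0]], [0, [0, 0, 0], [0, 0, 0]], [0, [0, 0, 0], [0, 0, 0]], [0, [0, 0, 0], [0, 0, 0]]]'

```text
time: 7.65
eef_pos: [0.5351, -0.0933, 0.2855]
tcp_rot: [0.699, 0.715, 0.0, 0.0]
contact_force: [0.0, 0.1, 0.6]
opening: -0.004
finger_force: 0.0
```

Run:
```python
from h import *
s=get_state();print(s['time'],s['eef_pos'],s['tcp_rot'],s['qpos'])
im=read_camera('wrist')[:,:,::-1];cv2.imwrite('pics/w2.png',cv2.resize(im,None,fx=1.42,fy=1.42,interpolation=cv2.INTER_CUBIC))
```

```text
7.65 [ 0.53507206 -0.0932937   0.28552738] [6.99099426e-01 7.15024459e-01 3.57087783e-05 1.15448028e-04] [-3.59464608e-01 -4.46716951e-02  1.84086831e+00 -2.83804037e-05
  1.34515594e+00 -3.81980135e-01]
```

View pics/w2.png

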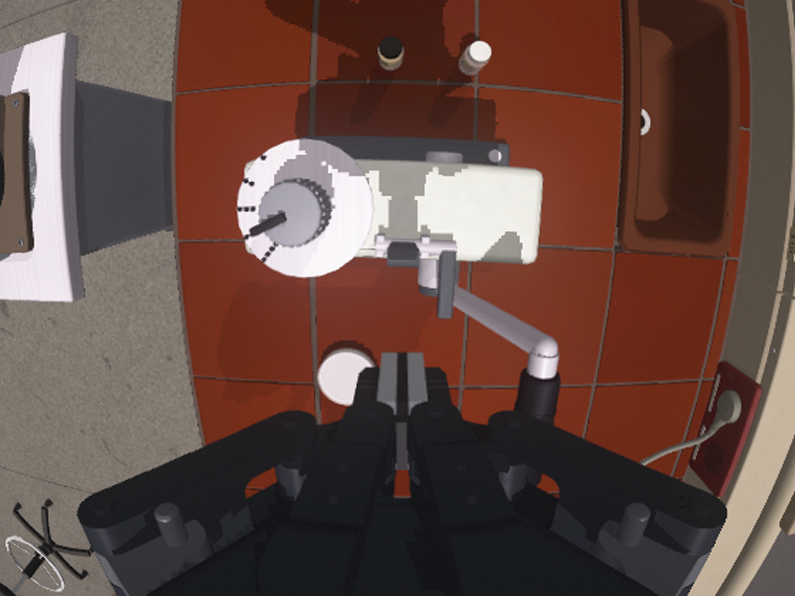

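The wrist view shows the pointer tip at (252,232), lying over the row-4 position: rows 1, 2, 3 and 5 are visible at (263,157), (249,182), (247,209) and (270,250). The tab top is at about (401,253), in line with the shut fingers at column 402.

Run:
```python
from h import *
s=get_state();po=(s['eef_pos'],s['tcp_rot'])
P=lambda p,z:at('wrist',np.array(p)/1.42,z,po)
c=P((294,214),.193);t=P((252,232),.195);print(c,t,np.arctan2(*(t-c)[1::-1])%6.283-np.pi+.9)
print('tab',P((401,253),.208),'disc',P((305,208),.158),'barstart',P((541,375),.238))
```

```text
[ 0.47759003 -0.04682567  0.193     ] [ 0.45492272 -0.05591687  0.195     ] 1.2812441945453616
tab [ 0.53330286 -0.06385771  0.208     ] disc [ 0.47614651 -0.04657773  0.158     ] barstart [ 0.5999061  -0.11387198  0.238     ]
```

Emit:
move_arm --moves '[[0, [0, 0, 0.0134], [0, 0, 0]], [0, [0, 0, 0.0134], [0, 0, 0]], [0, [0, 0, 0.0134], [0, 0, 0]], [0, [0, 0, 0.0134], [0, 0, 0]], [0, [0, 0, 0.0134], [0, 0, 0]], [0, [0, 0, 0.0134], [0, 0, 0]], [0, [0, 0, 0.0134], [0, 0, 0]], [0, [0, 0, 0.0134], [0, 0, 0]], [0, [0, 0, 0], [0, 0, 0]], [0, [0, 0, 0], [0, 0, 0]]]'

```text
time: 8.53
eef_pos: [0.5344, -0.0934, 0.176]
tcp_rot: [0.699, 0.715, -0.001, -0.002]
contact_force: [0.2, 0.3, 0.1]
opening: 0.001
finger_force: 0.0
```

Emit:
move_arm --moves '[[0, [0.006, 0, 0], [0, 0, 0]], [0, [0.006, 0, 0], [0, 0, 0]], [0, [0.006, 0, 0], [0, 0, 0]], [0, [0.006, 0, 0], [0, 0, 0]], [0, [0.006, 0, 0], [0, 0, 0]], [0, [0.006, 0, 0], [0, 0, 0]], [0, [0.006, 0, 0], [0, 0, 0]], [0, [0.006, 0, 0], [0, 0, 0]], [0, [0.006, 0, 0], [0, 0, 0]], [0, [0.004, 0, 0], [0, 0, 0]]]'

```text
time: 9.37
eef_pos: [0.5341, -0.0345, 0.1781]
tcp_rot: [0.699, 0.715, 0.0, -0.0]
contact_force: [-0.3, -0.0, 1.6]
opening: 0.001
finger_force: 0.5
```

Emit:
move_arm --moves '[[0, [0.004, 0, 0.002], [0, 0, 0]], [0, [0, 0, 0.002], [0, 0, 0]], [0, [0, 0, 0.002], [0, 0, 0]], [0, [0, 0, 0], [0, 0, 0]], [0, [0, 0, -0.02], [0, 0, 0]], [0, [0, 0, -0.03], [0, 0, 0]], [0, [0, 0, -0.03], [0, 0, 0]], [0, [0, 0, -0.03], [0, 0, 0]], [0, [0, 0, 0], [0, 0, 0]], [0, [0, 0, 0], [0, 0, 0]]]'

```text
time: 10.2
eef_pos: [0.535, -0.0323, 0.2843]
tcp_rot: [0.699, 0.715, 0.001, 0.002]
contact_force: [0.3, 0.3, -0.3]
opening: 0.002
finger_force: 0.0
```

Run:
```python
from h import *
s=get_state();print(s['time'],s['eef_pos'],s['tcp_rot'],s['qpos'])
im=read_camera('wrist')[:,:,::-1];cv2.imwrite('pics/w3.png',cv2.resize(im,None,fx=1.42,fy=1.42,interpolation=cv2.INTER_CUBIC))
```

```text
10.2 [ 0.53504059 -0.0323018   0.28429718] [0.69940339 0.71472388 0.00100854 0.00191084] [-2.49589841e-01 -6.28767751e-02  1.86051752e+00 -1.74587791e-04
  1.33963394e+00 -2.71217133e-01]
```

View pics/w3.png

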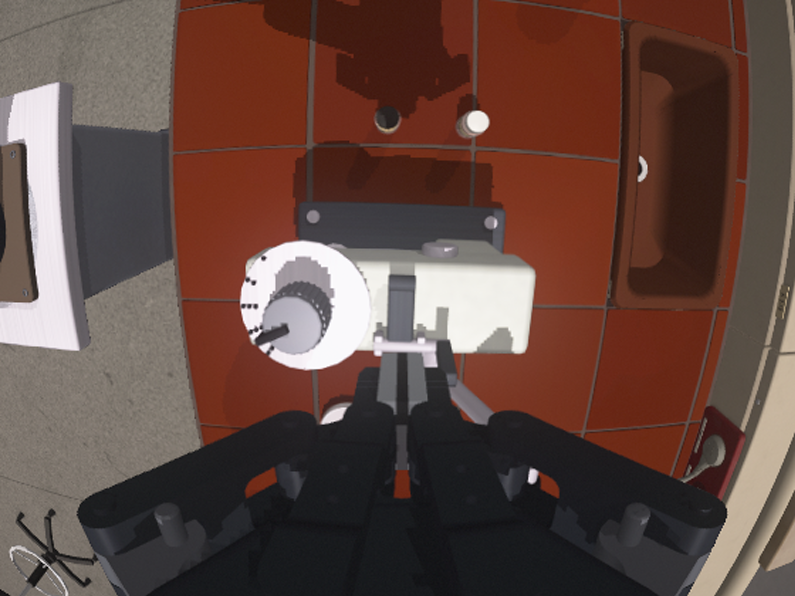

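The catch tab lies flat over the head, its end at (401,278), and the toe stands up at (445,360). The collar pointer is still at row 4. Next I move over the crossbar and descend onto it.

Emit:
move_arm --moves '[[0, [-0.0193, 0.0103, 0], [0, 0, 0]], [0, [-0.0193, 0.0103, 0], [0, 0, 0]], [0, [-0.0193, 0.0103, 0], [0, 0, 0]], [1, [-0.0193, 0.0103, 0], [0, 0, 0]], [1, [-0.0193, 0.0103, 0], [0, 0, 0]], [1, [-0.0193, 0.0103, 0], [0, 0, 0]], [1, [0, 0, 0], [0, 0, 0.042]], [1, [0, 0, 0], [0, 0, 0]], [1, [0, 0, 0], [0, 0, 0]], [1, [0, 0, 0], [0, 0, 0]]]' --grip_force 40

```text
time: 11.08
eef_pos: [0.5977, -0.1456, 0.2805]
tcp_rot: [0.714, 0.7, -0.001, -0.001]
contact_force: [0.4, -0.1, 0.4]
opening: 0.974
finger_force: 0.0
```

Emit:
move_arm --moves '[[1, [0, 0, 0.0135], [0, 0, 0]], [1, [0, 0, 0.0135], [0, 0, 0]], [1, [0, 0, 0.0135], [0, 0, 0]], [1, [0, 0, 0.0135], [0, 0, 0]], [1, [0, 0, 0.0135], [0, 0, 0]], [1, [0, 0, 0], [0, 0, 0]], [1, [0, 0, 0], [0, 0, 0]], [1, [0, 0, 0], [0, 0, 0]], [1, [0, 0, 0], [0, 0, 0]], [1, [0, 0, 0], [0, 0, 0]]]'

```text
time: 11.92
eef_pos: [0.5991, -0.1465, 0.2159]
tcp_rot: [0.714, 0.7, 0.0, 0.001]
contact_force: [-1.3, -0.2, 0.3]
opening: 0.997
finger_force: 0.0
```

Run:
```python
from h import *
s=get_state();print(s['time'],s['eef_pos'],s['tcp_rot'],s['qpos'])
im=read_camera('wrist')[:,:,::-1];cv2.imwrite('pics/w4.png',cv2.resize(im,None,fx=1.42,fy=1.42,interpolation=cv2.INTER_CUBIC))
f=0.065*np.arange(21);p=np.c_[.12*np.sin(.35-f),.12*np.cos(.35-f)];print(np.round(np.diff(p,axis=0)*1000,1).tolist())
```

```text
11.9167 [ 0.59906139 -0.14646746  0.21589351] [7.14135472e-01 7.00006634e-01 4.12065026e-04 1.03434978e-03] [-4.04129494e-01  1.71252108e-01  1.74195664e+00 -2.87448576e-05
  1.22615725e+00 -3.84138275e-01]
[[-7.4, 2.4], [-7.6, 1.9], [-7.7, 1.5], [-7.7, 1.0], [-7.8, 0.4], [-7.8, -0.1], [-7.8, -0.6], [-7.7, -1.1], [-7.6, -1.6], [-7.5, -2.1], [-7.4, -2.5], [-7.2, -3.0], [-7.0, -3.5], [-6.7, -3.9], [-6.5, -4.4], [-6.2, -4.8], [-5.9, -5.2], [-5.5, -5.5], [-5.1, -5.9], [-4.7, -6.2]]
```

View pics/w4.png

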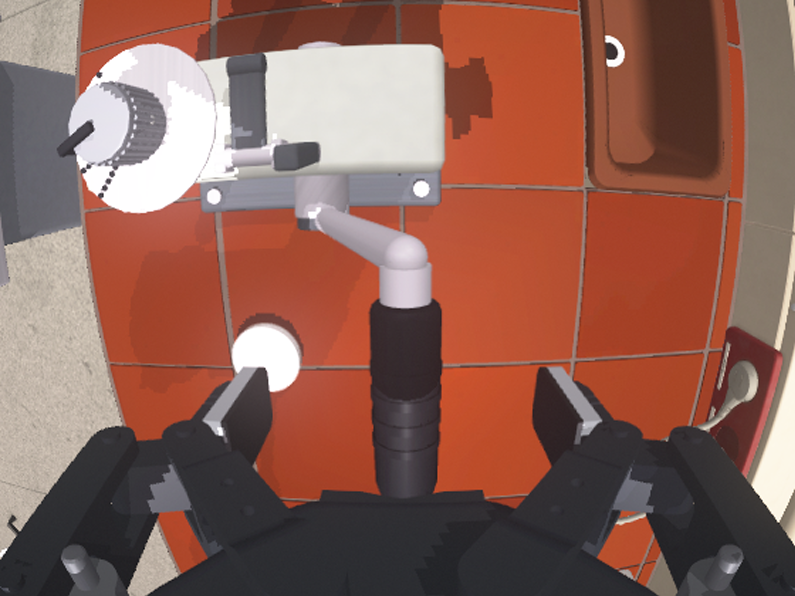

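The bar runs midway between the open pads (column 405), the catch toe stands clear at (297,155), and the collar is unchanged. Closing.

Emit:
move_arm --moves '[[0, [0, 0, 0], [0, 0, 0]], [0, [0, 0, 0], [0, 0, 0]], [0, [0, 0, 0], [0, 0, 0]], [0, [0, 0, 0], [0, 0, 0]], [0, [0, 0, 0], [0, 0, 0]], [0, [0, 0, 0], [0, 0, 0]], [0, [0, 0, 0], [0, 0, 0]], [0, [0, 0, 0], [0, 0, 0]], [0, [0, 0, 0], [0, 0, 0]], [0, [0, 0, 0], [0, 0, 0]]]'

```text
time: 12.8
eef_pos: [0.599, -0.1462, 0.2149]
tcp_rot: [0.714, 0.7, 0.0, 0.001]
contact_force: [4.7, 0.3, 0.1]
opening: 0.221
finger_force: 39.0
```

Emit:
move_arm --moves '[[0, [0, -0.0074, -0.0024], [0, 0, 0]], [0, [0, -0.0076, -0.0019], [0, 0, 0]], [0, [0, -0.0077, -0.0015], [0, 0, 0]], [0, [0, -0.0077, -0.001], [0, 0, 0]], [0, [0, -0.0078, -0.0004], [0, 0, 0]], [0, [0, -0.0078, 0.0001], [0, 0, 0]], [0, [0, -0.0078, 0.0006], [0, 0, 0]], [0, [0, -0.0077, 0.0011], [0, 0, 0]], [0, [0, -0.0076, 0.0016], [0, 0, 0]], [0, [0, -0.0075, 0.0021], [0, 0, 0]]]'

```text
time: 13.63
eef_pos: [0.5255, -0.1454, 0.2206]
tcp_rot: [0.714, 0.7, 0.004, 0.006]
contact_force: [5.9, -0.2, 6.5]
opening: 0.218
finger_force: 41.0
```

Emit:
move_arm --moves '[[0, [0, -0.0074, 0.0025], [0, 0, 0]], [0, [0, -0.0072, 0.003], [0, 0, 0]], [0, [0, -0.007, 0.0035], [0, 0, 0]], [0, [0, -0.0067, 0.0039], [0, 0, 0]], [0, [0, -0.0065, 0.0044], [0, 0, 0]], [0, [0, -0.0062, 0.0048], [0, 0, 0]], [0, [0, -0.0059, 0.0052], [0, 0, 0]], [0, [0, -0.0055, 0.0055], [0, 0, 0]], [0, [0, -0.0051, 0.0059], [0, 0, 0]], [0, [0, -0.0047, 0.0062], [0, 0, 0]]]'

```text
time: 14.47
eef_pos: [0.4641, -0.1447, 0.175]
tcp_rot: [0.715, 0.7, 0.004, 0.006]
contact_force: [10.2, 0.4, 5.4]
opening: 0.22
finger_force: 44.2
```

Emit:
move_arm --moves '[[0, [0, -0.002, 0.003], [0, 0, 0]], [0, [0, -0.002, 0.003], [0, 0, 0]], [0, [0, 0, 0], [0, 0, 0]], [0, [0, 0, 0], [0, 0, 0]], [0, [0, 0, 0], [0, 0, 0]], [0, [0, 0, 0], [0, 0, 0]], [0, [0, 0, 0], [0, 0, 0]], [0, [0, 0, 0], [0, 0, 0]], [0, [0, 0, 0], [0, 0, 0]], [0, [0, 0, 0], [0, 0, 0]]]'

```text
time: 15.3
eef_pos: [0.4614, -0.1448, 0.1713]
tcp_rot: [0.714, 0.7, 0.004, 0.007]
contact_force: [8.8, 2.6, 10.9]
opening: 0.226
finger_force: 44.7
```

Run:
```python
from h import *
s=get_state();print(s['time'],s['eef_pos'],s['contact_force'],s['wrist_torque'],s['qpos'])
im=read_camera('wrist')[:,:,::-1];cv2.imwrite('pics/w5.png',cv2.resize(im,None,fx=1.42,fy=1.42,interpolation=cv2.INTER_CUBIC))
```

```text
15.3 [ 0.46139005 -0.14477234  0.17126409] [ 8.80385408  2.59440971 10.91979272] [ 0.33680813 -1.50976681  0.09562275] [-0.51654594 -0.09376936  2.10130443  0.00485105  1.11752544 -0.49767296]
```

View pics/w5.png

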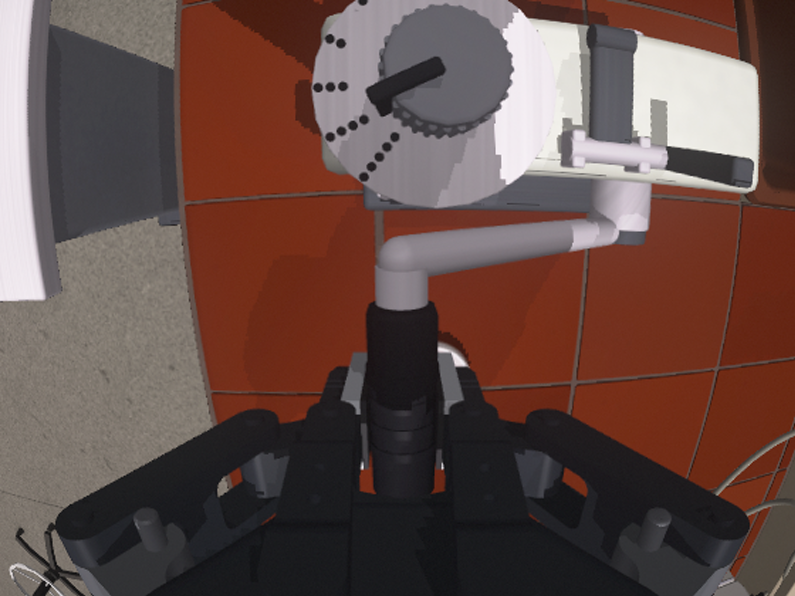

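The bar is held between the pads, the catch tab is flat with its toe up, and the pointer (370,95) is in line with row 4. The TCP has moved -138 mm in x and -44 mm in z, against -139 and -43 at the stop. I'll push slightly further to confirm.

Emit:
move_arm --moves '[[0, [0, -0.002, 0.003], [0, 0, 0]], [0, [0, -0.002, 0.003], [0, 0, 0]], [0, [0, 0, 0], [0, 0, 0]], [0, [0, 0, 0], [0, 0, 0]], [0, [0, 0, 0], [0, 0, 0]], [0, [0, 0, 0], [0, 0, 0]], [0, [0, 0, 0], [0, 0, 0]], [0, [0, 0, 0], [0, 0, 0]], [0, [0, 0, 0], [0, 0, 0]], [0, [0, 0, 0], [0, 0, 0]]]'

```text
time: 16.18
eef_pos: [0.4612, -0.1449, 0.1706]
tcp_rot: [0.715, 0.699, 0.008, 0.011]
contact_force: [10.9, 7.8, 25.0]
opening: 0.223
finger_force: 46.1
```

The force rose to 25 N with almost no movement, so the lever is at its stop. Handing in.

```bash
python3 -c "
from plant import *
print(sign_off())"
```

```text
the job is handed in; nothing more can be done
None
```

I turned the collar to setting 4, flipped the catch flat, and handed the job in at about 16 s with the gripper holding the crossbar and the lever at its stop; neither the vials nor the dish was touched, and no verdict came back.

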